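# Free the cam lock and plug the timer into the test socket

## Task

On the test fixture, first turn the eccentric cam to its low point by pushing its upright peg round with the fingertips, so that the peg ends up straight beyond the cam's pivot as seen from the follower slide, in line with the little index stud. Only then push the slide forward by its upright plate until it is fully home and the timer riding on it is plugged into the black socket. Nothing is to be lifted: do not press on or take hold of the timer, let it ride in its nest with the cam left at its low point, and leave the spare timer, screwdriver and snap-in frame lying where they are.

Things in the scene. Friction and masses are not known exactly. Their poses are not given: they have to be found in the camera images.
- fixture: Fixed aluminium base plate 190 x 210 x 12 mm; origin on the bench under the slide's centre line, x = the slide's forward direction, z up. In this frame, mm: plate x -120..70, y -45..165; black socket block x 26..54, y -33..33, 85 high, 36 square mouth facing -x; cam pivot x 2, y 105; low index stud (6 wide, 3 above the plate) x 60, y 105, where the peg points at the low point.
- cam_axis (a point): Point on the cam's vertical pivot axis, at the height of the disc's top face (34 mm above the bench). A bolt head 18 mm across rises 5 mm above it.
- cam_peg (a point): Point on the cam's upright steel peg, 65 mm above the bench. The peg is 14 mm in diameter, stands from the disc's top (34 mm) up to 85 mm above the bench, and circles 34 mm from the pivot, on the cam's high side.
- cam (a joint): Angle of the cam, rad, anticlockwise from above. Steel disc 60 mm wide, 18 thick, pivoted 18 mm off centre: rim 48 mm from the pivot at the peg's side, 12 opposite. 0 or any full turn = low point: peg in the fixture's +x from the pivot, thin side to the follower arm. No end stops, turns either way; friction about 0.15 N m (4 to 5 N at the peg), stays where left. Starts 1.0 to 5.28.
- slide (a joint): Slide travel along fixture +x, m: 0 at start, 0.036 home at its stop; 3 N friction, stays where left. Its steel follower arm (26 to 38 mm above the bench, fixture y 28 to 128 mm) faces the cam: front face 50 mm short of the pivot at 0, 14 mm when home, so the cam's high side blocks it; full travel needs the cam within 0.45 rad of the low point.
- push_face (a point): Centre of the rear face of the slide's upright push plate, 65 mm above the bench. The plate is 60 mm wide (fixture y), 12 mm thick and rises to 90 mm above the bench; this face looks in the fixture's -x direction. It moves with the slide.
- timer: Plug-in panel timer, loose in the nest on the slide, grey, 47 x 84 x 48 mm, lying on its side between low black rails, plug towards the socket (its own -y = fixture x), dial end just ahead of the push plate. Origin: centre of its underside, 28 mm above the bench, 54.5 mm ahead of push_face; top 76 mm above the bench. Rides along with the slide; about 0.1 kg.
- spare_timer: Another such timer, 47 x 84 x 48 mm, loose on the bench to the right of the fixture; not to be disturbed. Origin at the centre of its underside.
- driver: Screwdriver with a black and red handle, 185 mm long, 28 mm across, loose on the bench just to the right of the fixture, roughly along the slide's direction; not to be disturbed. Origin at mid-length, on the bench.
- snap_frame: White snap-in mounting frame, 55 x 54 x 17 mm, loose on the bench to the right of the fixture; not to be disturbed. Origin at the centre of its underside.
Not all that is in view belongs to the job. Leave any orange or purple look-alike of the timer alone.

How it is judged:
By the outcome, as a careful person would: the job done as asked, in the order asked, and still so for the second after the job is handed in, with the robot touching nothing.
It also fails if it takes over 64 s, if anything falls off the work surface, if the arm or the gripper's body presses on something with over 40 N, if the wrist force passes 120 N, or if a joint passes its speed limit or range.

## Robot

A 6-joint arm with a two-finger parallel gripper is mounted at the origin on a cart in front of the work surface, level with it; the furniture and walls round the work are solid. World frame = base frame: x ahead of the robot, y to its left, z up, the work surface at z = 0. Lengths are in mm, angles in rad, forces in N, time in s.
With the tool pointing down it reaches from about 275 to 1000 mm from the base axis. Payload 8.4 kg.
Tool frame: the origin (TCP) lies between the finger pads; the fingertips stand 22 mm ahead of it and the grasp point (between the pads) lies 3 mm ahead of it; z points along the fingers, y is the line along which they close (so a half turn about z gives the same grasp; the last joint's range is limited). The gripper opens to 85 mm and grips with 20 to 120 N. Pads are 22 mm wide; open, the fingers measure 114 mm over their backs; the gripper's body (76 mm by 85 mm) begins 54 mm behind the grasp point. The pads swing forward as they close: fully open they stand 13 mm farther back than shut.
Start: joints at [-1.209, 0.353, 1.633, -0, 1.155, -0.002], TCP at [222.391, -584.098, 253.281] pointing down, gripper open.
Joint ranges: [-2.63, 2.63], [-0.92, 2.1], [0.06, 2.66], [-1.3, 4.44], [0, 2.69], [-3.02, 3.02]. Speed limits (rad/s): [2.22, 2.22, 2.79, 3.14, 3.14, 3.14].

## Interface

Orientations are given as [roll, pitch, yaw] about the fixed x, y, z axes, in that order (R = Rz(yaw) Ry(pitch) Rx(roll)).
In Python, from rig import r, grab_frame gives the robot as it stands.
- The arm moves only by the shell command python3 -m inch 'ROWS' [FORCE]. ROWS is JSON, a list of rows, each a list of 7 numbers: the turn, a rotation vector about the tool's x, y, z as a fraction of full scale, then the shift along the tool's x, y, z as a fraction of full scale, then the closure, from 0 (fully open) to 1 (shut). In form: [[rx, ry, rz, dx, dy, dz, fingers], ...]. A call has 1 to 8 rows; each row shifts and turns the commanded pose from where the row before left it, along the tool's axes as they then stand; what a row does not reach is not made up. Full scale, the value 1, is 2.5 cm for a shift and pi rad for a turn. A row lasts 1/12 s, in which the tool goes at most 41.7 mm and 7.16 degrees, less where a joint would pass 70% of its speed; a pose out of reach is approached as far as the arm can. A call with a number of a shift or a turn outside -1 to 1 is refused whole. A call with a gripper value outside its range is refused whole. The fingers move at their own pace and stop on an object; FORCE is the grip in N (left out, the last holds). Time passes only in rows, so rows that do not move let the fingers close. It gives the time, the measured TCP pose, the force, the opening and the grip force at its end, in the units of the state.
- r.sense(): the state, without advancing time (a new reading comes with each control period).
- grab_frame(name): name is "side" or "top"; returns a dict with "pixels" (400x640x3 uint8, red, green, blue), "z_map" (400x640 float32, mm along the optical axis (not along the pixel's ray), 0 where there is no reading), "vertical_fov" (degrees; the focal length in pixels is half the picture's height over the tangent of half this angle, whatever the lens; pixels are square), "cx", "cy" (the principal point, pixels), "dist" ([k1, k2, p1, p2, k3] as OpenCV has them; the pictures are not rectified), "cam_to_world" (4x4, takes a point from camera to world coordinates). Camera axes: x right, y down, z forward; pixel columns grow to the right and rows downward; lengths in mm; the calibration is good to about 2 mm. A picture is of the moment at which its call begins.
- r.sign_off(): hands the job in; it is judged then, once.
The state is a dict: "clock": time; "qpos": joint angles; "qvel": joint speeds; "joint_efforts": joint torques, N m; "eef_pos": TCP position; "tcp_rot": TCP orientation; "contact_force": force on the tool from outside, world axes, zero at the start; "wrist_torque": the same for the moment, N m; "opening": opening from 0.0 (shut) to 1.0 (fully open); "grasp_force": force on a finger pad.
Only numpy, scipy, OpenCV 4.12 (cv2) and the standard library are available. Lean on these libraries where they do the work, as an engineer would, in place of code of your own. Each camera call takes 0.05 s, during which the arm holds its last target. There are 200 camera calls.

## Working session

There is one attempt and no reset: what is moved stays moved. The work goes in short steps, Python scripts to look and compute and a shell command to move; the robot and the scene stay as the last step left them, time stands still between calls to the robot, and variables do not carry over. Pictures are saved under pics/ and viewed, at most 10 in all, crops included, and the job is handed in when it is done.

```bash
mkdir -p pics; ls; cat > h.py <<'E'
import numpy as np, cv2
from rig import r, grab_frame
def cloud(f):
    h=400; fl=h/2/np.tan(np.radians(f["vertical_fov"])/2)
    K=np.array([[fl,0,f["cx"]],[0,fl,f["cy"]],[0,0,1]])
    v,u=np.mgrid[0:400,0:640]
    p=cv2.undistortPoints(np.stack([u,v],-1).reshape(-1,1,2).astype(np.float32),K,np.array(f["dist"],float)).reshape(400,640,2)
    z=f["z_map"]; P=np.dstack([p[...,0]*z,p[...,1]*z,z,np.ones_like(z)])
    W=(P@np.array(f["cam_to_world"]).T)[...,:3]
    W[z==0]=np.nan
    return W
E
python3 - <<'E'
from h import *
for n in("top","side"):
    f=grab_frame(n); cv2.imwrite(f"pics/{n}0.png",f["pixels"][...,::-1]); np.save(n+"W.npy",cloud(f)); np.save(n+"I.npy",f["pixels"]); print(n,np.array(f["cam_to_world"]).round(2))
s=r.sense(); print({k:np.round(v,3) for k,v in s.items()})
E
```

```text
pics
top [[-5.00000e-02 -9.70000e-01  2.30000e-01  3.02430e+02]
 [-1.00000e+00  5.00000e-02 -1.00000e-02 -2.18720e+02]
 [ 0.00000e+00 -2.30000e-01 -9.70000e-01  1.12345e+03]
 [ 0.00000e+00  0.00000e+00  0.00000e+00  1.00000e+00]]
side [[-1.0000e+00  1.0000e-02 -3.0000e-02  5.6352e+02]
 [ 3.0000e-02  5.0000e-01 -8.7000e-01  7.2431e+02]
 [ 1.0000e-02 -8.7000e-01 -5.0000e-01  6.2564e+02]
 [ 0.0000e+00  0.0000e+00  0.0000e+00  1.0000e+00]]
{'clock': np.float64(0.1), 'qpos': array([-1.209,  0.354,  1.634, -0.   ,  1.155, -0.002]), 'qvel': array([-0.   , -0.001, -0.002, -0.   , -0.002,  0.001]), 'joint_efforts': array([-1.0000e-03, -6.0636e+01, -3.4282e+01, -0.0000e+00,  4.0000e-03,
       -0.0000e+00]), 'eef_pos': array([ 222.24 , -583.706,  252.609]), 'tcp_rot': array([-3.14 ,  0.   ,  0.364]), 'contact_force': array([-1.095, -0.227,  0.141]), 'wrist_torque': array([0.017, 0.004, 0.   ]), 'grasp_force': np.float64(0.0), 'opening': np.float64(0.996)}
```

View pics/top0.png

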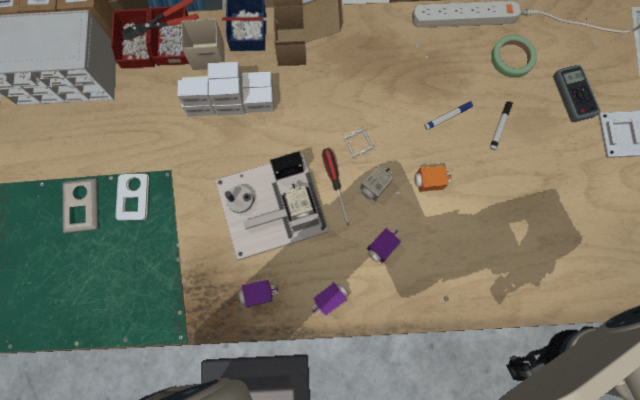

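View pics/side0.png

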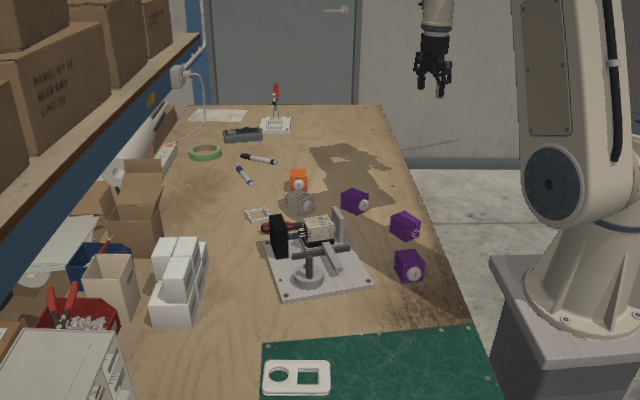

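Top view: the fixture plate is at (218..326, 150..257), with the socket at (288,163), the timer at (299,203) and the cam and peg near (240,198). The push plate is near (305,225). The spare grey timer is at (377,183), the driver at (335,180) and the frame at (359,143). The look-alikes are the orange one (433,178) and the purple ones (383,245), (330,298) and (257,293). The fixture's timer is the grey one in the nest at (299,203).

```bash
python3 - <<'E'
from h import *
W=np.load("topW.npy");I=np.load("topI.npy")
v,u=np.mgrid[0:400,0:640]
roi=(u>205)&(u<335)&(v>140)&(v<265)
m=roi&(W[...,2]>7)&(W[...,2]<100)
P=W[m]
box=(W[...,2]>7)&(W[...,2]<18)&roi&(I.min(-1)>120)
print("n",box.sum(),np.median(W[box][:,2]))
q=W[box][:,:2].astype(np.float32)
rect=cv2.minAreaRect(q);print(rect)
print(cv2.boxPoints(rect))
for lo,hi in((28,40),(45,60),(60,72),(72,82),(82,100)):
    k=roi&(W[...,2]>lo)&(W[...,2]<hi)
    n,l,s,c=cv2.connectedComponentsWithStats(k.astype(np.uint8))
    for i in range(1,n):
        if s[i,4]>8: print(lo,hi,s[i].tolist(),W[l==i].mean(0).round(1))
S=np.load("sideW.npy")
v,u=np.mgrid[0:400,0:640]
roi=(u>255)&(u<380)&(v>200)&(v<305)
for lo,hi in((45,60),(60,82),(82,100)):
    k=roi&(S[...,2]>lo)&(S[...,2]<hi)
    n,l,s,c=cv2.connectedComponentsWithStats(k.astype(np.uint8))
    for i in range(1,n):
        if s[i,4]>8: print("side",lo,hi,s[i].tolist(),S[l==i].mean(0).round(1))
T=cv2.resize(I[145:262,212:332,::-1],None,fx=5,fy=5,interpolation=2);Sd=np.load("sideI.npy")
cv2.imwrite("pics/t1.png",T)
E
```

```text
n 3952 12.9545581536305
((547.4274291992188, -134.38760375976562), (190.9720001220703, 239.49269104003906), 13.80631160736084)
[[ 426.1239    -40.887787]
 [ 483.2765   -273.46106 ]
 [ 668.73096  -227.88742 ]
 [ 611.57837     4.685852]]
28 40 [275, 168, 24, 11, 94] [ 613.3 -166.4   32.7]
28 40 [225, 186, 27, 27, 473] [557.7 -57.5  34.7]
28 40 [305, 186, 5, 9, 16] [ 569.1 -208.2   36. ]
28 40 [283, 193, 3, 7, 9] [ 560.4 -157.8   32.6]
28 40 [280, 194, 4, 9, 11] [ 556.  -152.1   36.5]
28 40 [309, 198, 6, 10, 18] [ 540.5 -215.4   37.1]
28 40 [243, 206, 49, 24, 283] [ 511.  -117.7   37. ]
28 40 [305, 223, 14, 5, 17] [ 491.9 -214.5   34. ]
45 60 [296, 167, 7, 3, 13] [ 616.1 -192.9   53.3]
45 60 [274, 173, 7, 4, 13] [ 603.5 -144.8   51.8]
45 60 [291, 184, 7, 5, 21] [ 576.2 -179.5   55.9]
45 60 [227, 197, 7, 5, 12] [553.9 -42.4  52.4]
45 60 [308, 211, 5, 5, 11] [ 515.2 -212.6   54.6]
45 60 [291, 217, 6, 2, 9] [ 506.5 -176.5   53.4]
45 60 [292, 221, 27, 9, 32] [ 488.5 -200.6   52.1]
60 72 [295, 165, 8, 3, 10] [ 616.3 -194.1   66.1]
60 72 [297, 187, 9, 10, 20] [ 558.  -194.7   71.1]
60 72 [292
[... 310 characters left out ...]
225, 9, 3, 9] [ 483.8 -182.3   77.2]
82 100 [269, 151, 34, 22, 393] [ 622.8 -165.9   86. ]
82 100 [224, 191, 7, 7, 36] [557.9 -40.1  85.3]
82 100 [290, 213, 29, 14, 178] [ 493.4 -199.6   90.5]
side 45 60 [298, 226, 47, 14, 274] [ 530.8 -171.3   52.7]
side 45 60 [270, 228, 19, 20, 107] [ 620.8 -142.    52.8]
side 45 60 [306, 269, 7, 7, 42] [558.2 -34.8  52.6]
side 60 82 [301, 211, 44, 23, 583] [ 529.1 -182.3   71.3]
side 60 82 [269, 218, 20, 24, 167] [ 620.6 -143.1   71.2]
side 60 82 [306, 259, 7, 11, 66] [558.6 -35.3  70.8]
side 82 100 [332, 206, 13, 17, 118] [ 493.9 -193.2   89.3]
side 82 100 [269, 214, 19, 20, 248] [ 622.5 -162.5   86.1]
side 82 100 [306, 255, 7, 5, 32] [558.2 -38.5  85.1]
```

View pics/t1.png

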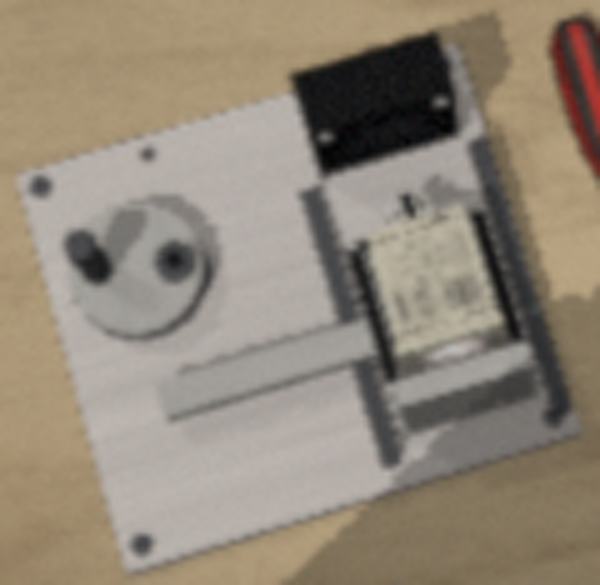

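The enlarged crop confirms it: the grey timer sits in the nest at crop (430,290). The peg top is at crop (80,245), left of the pivot bolt (175,258), and the index stud is at (148,153). The fits give a fixture yaw of about 14.3° and an origin of about (584,-174). That puts the pivot near (560,-72) and the peg near (558,-37.5), so the cam is at about +79° and needs a clockwise turn. I'll now move over the peg, high up.

```bash

python3 -m inch '[[0,0,0,0.4,-0.3,0,0.72],[0,0,0,0.85,-0.65,0,0.72],[0,0,0,0.85,-0.65,0,0.72],[0,0,0,0.85,-0.65,0,0.72],[0,0,0,0.85,-0.65,0,0.72],[0,0,0,0.85,-0.65,0,0.72],[0,0,0,0.85,-0.65,0,0.72],[0,0,0,0.85,-0.65,0,0.72]]'
python3 -m inch '[[0,0,0,0.85,-0.65,0,0.72],[0,0,0,0.85,-0.65,0,0.72],[0,0,0,0.85,-0.65,0,0.72],[0,0,0,0.85,-0.65,0,0.72],[0,0,0,0.85,-0.65,0,0.72],[0,0,0,0.85,-0.65,0,0.72],[0,0,0,0.85,-0.65,0,0.72],[0,0,0,0.85,-0.65,0,0.72]]'
python3 -m inch '[[0,0,0,0.85,-0.65,0,0.72],[0,0,0,0.85,-0.65,0,0.72],[0,0,0,0.85,-0.65,0,0.72],[0,0,0,0.85,-0.65,0,0.72],[0,0,0,0.85,-0.65,0,0.72],[0,0,0,0.85,-0.65,0,0.72],[0,0,0,0.4,-0.3,0,0.72],[0,0,0,0,0,0,0.72]]'
python3 -m inch '[[0,0,-0.038,0,0,0,0.72],[0,0,-0.038,0,0,0,0.72],[0,0,-0.038,0,0,0,0.72],[0,0,-0.038,0,0,0,0.72],[0,0,-0.038,0,0,0,0.72],[0,0,-0.038,0,0,0,0.72],[0,0,-0.038,0,0,0,0.72],[0,0,-0.038,0,0,0,0.72]]'
python3 -m inch '[[0,0,-0.038,0,0,0,0.72],[0,0,-0.038,0,0,0,0.72],[0,0,-0.02,0,0,0,0.72],[0,0,0,0,0,0,0.72],[0,0,0,0,0,0,0.72]]'
```

```text
clock: 0.77
eef_pos: [328.1, -412.2, 253.1]
tcp_rot: [-3.141, -0.0, 0.364]
contact_force: [-0.1, -1.0, 0.1]
opening: 0.281
grasp_force: 0.0
clock: 1.43
eef_pos: [440.4, -230.2, 253.2]
tcp_rot: [-3.141, 0.0, 0.364]
contact_force: [-0.1, 0.7, -0.5]
opening: 0.277
grasp_force: 0.0
clock: 2.1
eef_pos: [532.1, -82.8, 253.1]
tcp_rot: [-3.141, -0.0, 0.366]
contact_force: [-0.2, 0.3, 0.1]
opening: 0.282
grasp_force: 0.0
clock: 2.77
eef_pos: [530.4, -86.0, 253.1]
tcp_rot: [-3.141, 0.0, 1.324]
contact_force: [-0.1, -0.3, -0.1]
opening: 0.277
grasp_force: 0.0
clock: 3.18
eef_pos: [530.7, -85.8, 253.2]
tcp_rot: [-3.141, 0.0, 1.618]
contact_force: [-0.4, -0.2, -0.5]
opening: 0.281
grasp_force: 0.0
```

```bash
python3 - <<'E'
from h import *
# refine fixture frame: plate edge fit from side+top clouds, yaw search
t=np.load("topW.npy").reshape(-1,3);s=np.load("sideW.npy").reshape(-1,3)
def pts(A,c,R,lo,hi): return A[(np.hypot(A[:,0]-c[0],A[:,1]-c[1])<R)&(A[:,2]>lo)&(A[:,2]<hi)]
for n,A in(("t",t),("s",s)):
    for nm,c,R,lo,hi in(("socket",(622,-164),45,83.5,89),("push",(493.5,-197),40,87,94),("peg",(558,-38),14,82.5,88),("disc",(558,-57),36,32,37)):
        q=pts(A,c,R,lo,hi)[:,:2].astype(np.float32); print(n,nm,len(q),cv2.minAreaRect(q),cv2.minEnclosingCircle(q))
x=r.sense();print(x["eef_pos"],x["tcp_rot"],x["opening"])
E
```

```text
t socket 342 ((623.5693969726562, -165.89535522460938), (29.080677032470703, 66.04480743408203), 13.98597240447998) ((622.8756103515625, -165.877685546875), 35.490726470947266)
t push 164 ((493.97601318359375, -199.70095825195312), (12.370840072631836, 59.173553466796875), 14.56466293334961) ((493.209228515625, -199.90020751953125), 29.68303680419922)
t peg 35 ((557.7386474609375, -40.122196197509766), (13.444316864013672, 11.928126335144043), 42.7985954284668) ((558.0433349609375, -40.387874603271484), 7.197039604187012)
t disc 370 ((559.1862182617188, -55.60337829589844), (58.0225944519043, 57.76649856567383), 88.69839477539062) ((559.4803466796875, -56.03360366821289), 30.25067710876465)
s socket 233 ((623.01123046875, -165.91432189941406), (28.357318878173828, 70.10028839111328), 14.302112579345703) ((622.8281860351562, -166.0056915283203), 36.521968841552734)
s push 92 ((493.7694091796875, -197.87062072753906), (11.547059059143066, 61.411590576171875), 13.807778358459473) ((494.1628112792969, -197.9207763671875), 30.849870681762695)
s peg 29 ((558.3792114257812, -40.006103515625), (12.297199249267578, 11.419975280761719), 89.19674682617188) ((557.8046875, -40.64446258544922), 7.532766819000244)
s disc 346 ((559.453857421875, -53.247642517089844), (59.383182525634766, 57.54409408569336), 88.13638305664062) ((559.4933471679688, -54.26517105102539), 31.226457595825195)
[530.68894919 -85.77349323 253.18327637] [-3.14108117e+00  1.22542530e-04  1.61758243e+00] 0.28111565412985945
```

```bash

python3 -m inch '[[0,0,0,0.886,0.588,0,0.72],[0,0,0,0.886,0.588,0,0.72],[0,0,0,0,0,1,0.72],[0,0,0,0,0,1,0.72],[0,0,0,0,0,1,0.72],[0,0,0,0,0,1,0.72],[0,0,0,0,0,0.6,0.72],[0,0,0,0,0,0,0.72]]'
python3 - <<'E'
from h import *
f=grab_frame("side")
cv2.imwrite("pics/s1.png",cv2.resize(f["pixels"][160:310,240:400,::-1],None,fx=4,fy=4,interpolation=2))
E
```

```text
clock: 3.85
eef_pos: [556.0, -39.7, 135.0]
tcp_rot: [-3.136, -0.001, 1.618]
contact_force: [-0.6, 0.2, 0.8]
opening: 0.28
grasp_force: 0.0
```

View pics/s1.png

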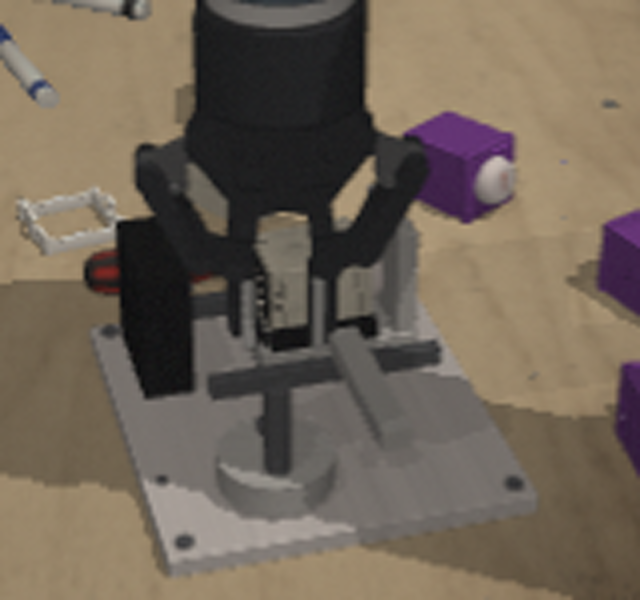

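The side view shows the fingers (crop 250 and 315, y≈320) straddling the peg line (crop 278, y 390–470). I'll descend, then swing round the pivot.

```bash

python3 -m inch '[[0,0,0,0,0.08,0.7,0.72],[0,0,0,0,0,0.7,0.72],[0,0,0,0,0,0.7,0.72],[0,0,0,0,0,0.55,0.72],[0,0,0,0,0,0,0.72]]'
python3 -m inch '[[0,0,0.02,-0.003,0.085,0,0.72],[0,0,0.02,-0.003,0.085,0,0.72],[0,0,0.02,-0.003,0.085,0,0.72],[0,0,0.02,-0.003,0.085,0,0.72],[0,0,0.02,-0.003,0.085,0,0.72],[0,0,0.02,-0.003,0.085,0,0.72],[0,0,0,0,0,0,0.72]]'
```

```text
clock: 4.32
eef_pos: [559.8, -39.6, 71.2]
tcp_rot: [-3.14, -0.0, 1.619]
contact_force: [-1.3, 0.4, 0.4]
opening: 0.28
grasp_force: 0.0
clock: 4.9
eef_pos: [572.9, -41.6, 73.4]
tcp_rot: [-3.141, 0.0, 1.24]
contact_force: [-3.5, -0.7, 1.0]
opening: 0.284
grasp_force: 1.7
```

```bash

python3 -m inch '[[0,0,0.02,-0.003,0.085,0,0.72],[0,0,0.02,-0.003,0.085,0,0.72],[0,0,0.02,-0.003,0.085,0,0.72],[0,0,0.02,-0.003,0.085,0,0.72],[0,0,0.02,-0.003,0.085,0,0.72],[0,0,0.02,-0.003,0.085,0,0.72],[0,0,0.02,-0.003,0.085,0,0.72],[0,0,0,0,0,0,0.72]]'
python3 -m inch '[[0,0,0.02,-0.003,0.085,0,0.72],[0,0,0.02,-0.003,0.085,0,0.72],[0,0,0.02,-0.003,0.085,0,0.72],[0,0,0.02,-0.003,0.085,0,0.72],[0,0,0.02,-0.003,0.085,0,0.72],[0,0,0.02,-0.003,0.085,0,0.72],[0,0,0.02,-0.003,0.085,0,0.72],[0,0,0,0,0,0,0.72]]'
python3 - <<'E'
from h import *
f=grab_frame("side")
cv2.imwrite("pics/s2.png",cv2.resize(f["pixels"][160:310,240:400,::-1],None,fx=4,fy=4,interpolation=2))
E
```

```text
clock: 5.57
eef_pos: [585.6, -49.1, 73.2]
tcp_rot: [-3.141, -0.0, 0.802]
contact_force: [-3.1, 0.9, 0.5]
opening: 0.278
grasp_force: 1.5
clock: 6.23
eef_pos: [593.9, -61.3, 72.9]
tcp_rot: [-3.141, -0.001, 0.364]
contact_force: [-2.8, 1.9, 1.9]
opening: 0.275
grasp_force: 1.3
```

View pics/s2.png

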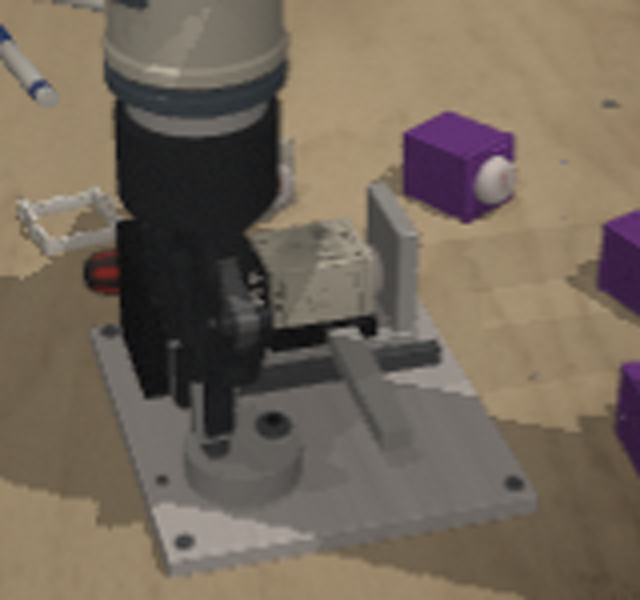

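The peg base is at crop (215,448) and the bolt at (273,425). The peg trails the fingers, so it needs about 14° more.

```bash

python3 -m inch '[[0,0,0.02,-0.003,0.085,0,0.72],[0,0,0.02,-0.003,0.085,0,0.72],[0,0,0.02,-0.003,0.085,0,0.72],[0,0,0.02,-0.003,0.085,0,0.72],[0,0,0,0,0,0,0.72],[0,0,0,0,0,0,0.72]]'
python3 - <<'E'
from h import *
for n in("side","top"):
    f=grab_frame(n); W=cloud(f);I=f["pixels"]
    v,u=np.mgrid[0:400,0:640]
    q=W[(np.hypot(W[...,0]-582,W[...,1]+65)<55)&(W[...,2]>32)&(W[...,2]<37)&((W[...,0]-560)*-.25+(W[...,1]+73)*.97>-35)]
    print(n,len(q),cv2.minEnclosingCircle(q[:,:2].astype(np.float32)),cv2.minAreaRect(q[:,:2].astype(np.float32)))
E
```

```text
clock: 6.78
eef_pos: [596.4, -69.4, 72.7]
tcp_rot: [3.141, -0.002, 0.117]
contact_force: [-1.2, 2.4, 2.3]
opening: 0.279
grasp_force: 1.4
side 311 ((574.7781372070312, -66.6747055053711), 31.59689712524414) ((575.0527954101562, -64.05947875976562), (58.66058349609375, 54.248619079589844), 40.62820816040039)
top 259 ((575.6477661132812, -70.00885009765625), 29.19312858581543) ((573.3963012695312, -73.38688659667969), (45.604251861572266, 56.01744842529297), 71.30519104003906)
```

```bash

python3 -m inch '[[0,0,0,0,-0.15,0,0.72],[0,0,0,0,0,-0.8,0.72],[0,0,0,0,0,-0.9,0.72],[0,0,0,0,0,-0.9,0.72],[0,0,-0.021,0,0,-0.5,0.72],[0,0,-0.021,0,0,0,0.72],[0,0,0,0,0,0,0.72]]'
python3 -m inch '[[0,0,0,-0.864,0.52,0,1],[0,0,0,-0.864,0.52,0,1],[0,0,0,-0.864,0.52,0,1],[0,0,0,-0.864,0.52,0,1],[0,0,0,-0.864,0.52,0,1],[0,0,0,-0.864,0.52,0,1],[0,0,0,-0.864,0.52,0,1],[0,0,0,-0.864,0.52,0,1]]'
python3 -m inch '[[0,0,0,0,0,0,1],[0,0,0,0,0,0,1]]'
python3 - <<'E'
from h import *
for n in("side","top"):
    f=grab_frame(n); W=cloud(f)
    for nm,c,R,lo,hi in(("peg",(593,-65),20,82,88),("disc",(577,-69),36,32,37)):
        k=(np.hypot(W[...,0]-c[0],W[...,1]-c[1])<R)&(W[...,2]>lo)&(W[...,2]<hi)
        q=W[k][:,:2].astype(np.float32); 
        if len(q)>3:print(n,nm,len(q),cv2.minEnclosingCircle(q),q.mean(0))
    if n=="side":cv2.imwrite("pics/s3.png",cv2.resize(f["pixels"][160:310,240:400,::-1],None,fx=4,fy=4,interpolation=2))
E
```

```text
clock: 7.47
eef_pos: [596.1, -66.0, 150.7]
tcp_rot: [3.14, -0.002, 0.249]
contact_force: [-0.5, -0.3, 0.7]
opening: 0.283
grasp_force: 0.0
clock: 8.13
eef_pos: [451.6, -209.2, 149.0]
tcp_rot: [-3.142, 0.001, 0.243]
contact_force: [1.0, -0.3, 0.9]
opening: 0.004
grasp_force: 0.0
clock: 8.3
eef_pos: [452.0, -209.2, 149.1]
tcp_rot: [-3.141, 0.001, 0.241]
contact_force: [0.2, -0.8, -0.3]
opening: 0.002
grasp_force: 0.0
side peg 28 ((592.705322265625, -61.01095199584961), 7.43401575088501) [591.5356   -61.072258]
side disc 321 ((576.1533813476562, -67.30341339111328), 31.285417556762695) [576.2878   -61.957153]
top peg 26 ((592.1114501953125, -62.755069732666016), 6.773253440856934) [592.54865  -63.060974]
top disc 97 ((583.6910400390625, -59.39333724975586), 27.004846572875977) [584.26215  -50.997963]
```

View pics/s3.png

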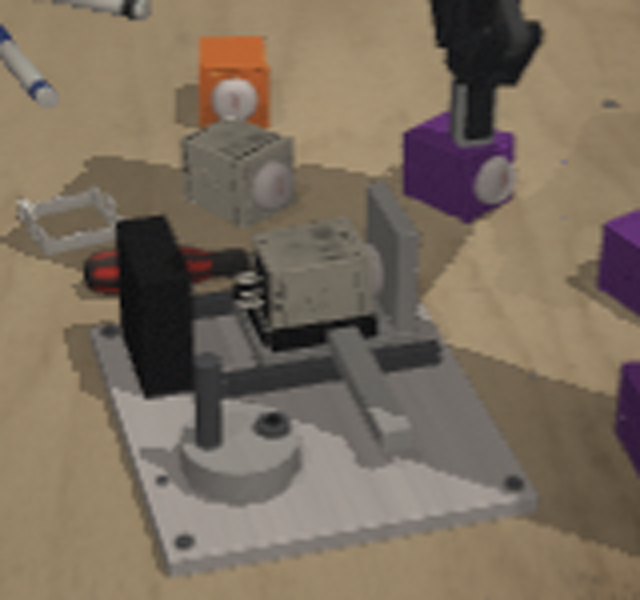

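The peg top is at crop (208,360) and the bolt at (272,424). Measured, the peg is at about (592.4,-62), roughly 5° short of the stud line. I'll go back and nudge it the last 3 mm before pushing the slide.

```bash

python3 -m inch '[[0,0,0,0.858,-0.545,0,0.72],[0,0,0,0.858,-0.545,0,0.72],[0,0,0,0.858,-0.545,0,0.72],[0,0,0,0.858,-0.545,0,0.72],[0,0,0,0.858,-0.545,0,0.72],[0,0,0,0.858,-0.545,0,0.72],[0,0,0,0.858,-0.545,0,0.72],[0,0,0,0.858,-0.545,0,0.72]]'
python3 -m inch '[[0,0,0,0,0,0,0.72],[0,0,0,0,0,0,0.72]]'
```

```text
clock: 9.07
eef_pos: [594.3, -58.9, 149.3]
tcp_rot: [-3.142, -0.0, 0.246]
contact_force: [-0.1, 0.5, 0.3]
opening: 0.279
grasp_force: 0.0
clock: 9.23
eef_pos: [593.9, -59.3, 149.1]
tcp_rot: [-3.142, 0.0, 0.247]
contact_force: [-1.0, 0.3, -0.0]
opening: 0.28
grasp_force: 0.0
```

```bash

python3 -m inch '[[0,0,0,-0.08,0.1,0.6,0.72],[0,0,0,0,0,0.9,0.72],[0,0,0,0,0,0.9,0.72],[0,0,0,0,0,0.65,0.72],[0,0,0,0,0,0,0.72]]'
python3 -m inch '[[0,0,0,0,0.1,0,0.72],[0,0,0,0,0.1,0,0.72],[0,0,0,0,0.1,0,0.72],[0,0,0,0,0.07,0,0.72],[0,0,0,0,0,0,0.72],[0,0,0,0,0,0,0.72]]'
```

```text
clock: 9.65
eef_pos: [588.7, -64.1, 70.0]
tcp_rot: [-3.14, 0.006, 0.244]
contact_force: [-0.3, 0.2, -0.1]
opening: 0.28
grasp_force: 0.0
clock: 10.15
eef_pos: [594.8, -73.2, 74.4]
tcp_rot: [3.141, -0.002, 0.244]
contact_force: [2.0, 4.2, 0.4]
opening: 0.282
grasp_force: 1.6
```

```bash

python3 -m inch '[[0,0,0,0,-0.15,0,0.72],[0,0,0,0,0,-0.8,0.72],[0,0,0,0,0,-0.9,0.72],[0,0,0,0,0,-0.9,0.72],[0,0,0,0,0,-0.5,0.72],[0,0,0,0,0,0,0.72],[0,0,0,0,0,0,0.72]]'
python3 -m inch '[[0,0,0,-0.85,0.5,0,1],[0,0,0,-0.85,0.5,0,1],[0,0,0,-0.85,0.5,0,1],[0,0,0,-0.85,0.5,0,1],[0,0,0,-0.85,0.5,0,1],[0,0,0,-0.85,0.5,0,1],[0,0,0,-0.85,0.5,0,1],[0,0,0,-0.85,0.5,0,1]]'
python3 -m inch '[[0,0,0,0,0,0,1],[0,0,0,0,0,0,1]]'
python3 - <<'E'
from h import *
for n in("side","top"):
    f=grab_frame(n); W=cloud(f)
    for nm,c,R,lo,hi in(("peg",(593,-65),20,82,88),("disc",(577,-69),36,32,37)):
        k=(np.hypot(W[...,0]-c[0],W[...,1]-c[1])<R)&(W[...,2]>lo)&(W[...,2]<hi)
        q=W[k][:,:2].astype(np.float32); 
        if len(q)>3:print(n,nm,len(q),cv2.minEnclosingCircle(q),q.mean(0))
E
```

```text
clock: 10.73
eef_pos: [593.2, -69.7, 151.3]
tcp_rot: [3.141, -0.001, 0.245]
contact_force: [0.2, 0.1, -0.3]
opening: 0.284
grasp_force: 0.0
clock: 11.4
eef_pos: [450.3, -208.0, 149.3]
tcp_rot: [-3.14, 0.002, 0.245]
contact_force: [0.5, -0.1, -0.5]
opening: -0.001
grasp_force: 0.0
clock: 11.57
eef_pos: [450.8, -208.0, 149.7]
tcp_rot: [-3.14, 0.002, 0.242]
contact_force: [-0.5, 0.4, -0.7]
opening: -0.0
grasp_force: 0.0
side peg 30 ((593.1602783203125, -64.66033935546875), 7.524432182312012) [592.9418  -64.50335]
side disc 339 ((577.5228271484375, -69.5135498046875), 31.479703903198242) [576.75165 -64.86188]
top peg 27 ((593.2190551757812, -66.2461166381836), 6.639272689819336) [592.7429  -66.52148]
top disc 97 ((585.2298583984375, -59.152008056640625), 26.59589958190918) [585.9991   -52.953194]
```

The peg is now at 14.1° against a slide axis of 14.3°, so the cam is at its low point. Next I'll descend behind the push plate and push slowly.

```bash

python3 -m inch '[[0,0,0,0,0.07,0.6,1],[0,0,0,0,0,0.9,1],[0,0,0,0,0,0.9,1],[0,0,0,0,0,0.6,1],[0,0,0,0,0,0,1]]'
python3 -m inch '[[0,0,0,0.4,0,0,1],[0,0,0,0.4,0,0,1],[0,0,0,0.2,0,0,1],[0,0,0,0.1,0,0,1],[0,0,0,0.1,0,0,1],[0,0,0,0.1,0,0,1],[0,0,0,0,0,0,1]]'
python3 -m inch '[[0,0,0,0.12,0,0,1],[0,0,0,0.12,0,0,1],[0,0,0,0.12,0,0,1],[0,0,0,0.12,0,0,1],[0,0,0,0.12,0,0,1],[0,0,0,0,0,0,1]]'
```

```text
clock: 12.08
eef_pos: [451.4, -207.8, 72.8]
tcp_rot: [-3.138, 0.004, 0.246]
contact_force: [0.1, 0.4, -0.6]
opening: -0.001
grasp_force: 0.0
clock: 12.67
eef_pos: [484.7, -201.5, 76.2]
tcp_rot: [3.141, -0.001, 0.244]
contact_force: [-0.1, 0.8, 0.1]
opening: 0.0
grasp_force: 0.0
clock: 13.17
eef_pos: [499.3, -197.7, 75.7]
tcp_rot: [3.142, -0.0, 0.244]
contact_force: [0.1, 0.1, -0.4]
opening: -0.001
grasp_force: 0.1
```

```bash
python3 - <<'E'
from h import *
f=grab_frame("side"); W=cloud(f)
cv2.imwrite("pics/s4.png",cv2.resize(f["pixels"][160:310,240:400,::-1],None,fx=4,fy=4,interpolation=2))
q=W[(np.hypot(W[...,0]-510,W[...,1]+197)<45)&(W[...,2]>87)&(W[...,2]<94)][:,:2];print(len(q),q.mean(0))
E
```

```text
112 [ 513.74986701 -189.17065873]
```

View pics/s4.png

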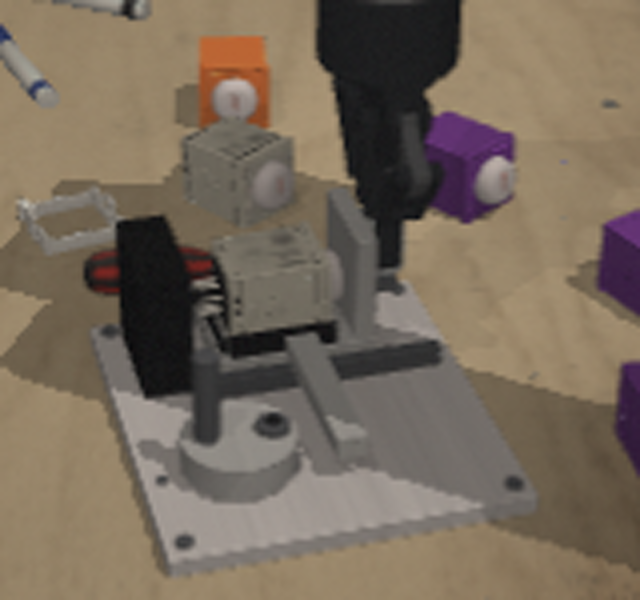

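The plate moved to crop (350,265), about 20 mm of travel, and the timer is riding along. The peg is still at (208,370). I'll continue gently.

```bash

python3 -m inch '[[0,0,0,0.08,0,0,1],[0,0,0,0.08,0,0,1],[0,0,0,0.08,0,0,1],[0,0,0,0.08,0,0,1],[0,0,0,0.08,0,0,1],[0,0,0,0.08,0,0,1],[0,0,0,0,0,0,1]]'
python3 -m inch '[[0,0,0,0.06,0,0,1],[0,0,0,0.06,0,0,1],[0,0,0,0.06,0,0,1],[0,0,0,0,0,0,1]]'
```

```text
clock: 13.8
eef_pos: [510.8, -194.9, 75.7]
tcp_rot: [3.142, -0.0, 0.244]
contact_force: [-0.8, 0.4, -0.5]
opening: 0.004
grasp_force: 0.4
clock: 14.13
eef_pos: [511.9, -194.5, 75.7]
tcp_rot: [-3.14, 0.006, 0.245]
contact_force: [-15.8, -7.3, 10.6]
opening: -0.001
grasp_force: 8.6
```

```bash

python3 -m inch '[[0,0,0,0.05,0,0,1],[0,0,0,0.05,0,0,1],[0,0,0,0,0,0,1],[0,0,0,0,0,0,1]]'
python3 - <<'E'
from h import *
for n in("side","top"):
    f=grab_frame(n); W=cloud(f)
    q=W[(np.hypot(W[...,0]-528,W[...,1]+190)<40)&(W[...,2]>87)&(W[...,2]<94)][:,:2].astype(np.float32);print(n,len(q),q.mean(0),cv2.minAreaRect(q))
E
```

```text
clock: 14.47
eef_pos: [512.0, -194.4, 75.7]
tcp_rot: [-3.14, 0.01, 0.246]
contact_force: [-25.8, -13.3, 17.7]
opening: -0.002
grasp_force: 14.3
side 100 [ 526.6644  -186.17593] ((520.427978515625, -190.89102172851562), (29.010652542114258, 56.87068557739258), 14.989524841308594)
top 0 [nan nan] ((0.0, 0.0), (0.0, 0.0), 0.0)<stdin>:4: RuntimeWarning: Mean of empty slice.
  ret = um.true_divide(
```

It is at a hard stop. I'll back off and measure.

```bash

python3 -m inch '[[0,0,0,-0.4,0,0,1],[0,0,0,-0.6,0,0,1],[0,0,0,-0.8,0,0,1],[0,0,0,-0.4,0,-0.5,1],[0,0,0,0,0,-1,1],[0,0,0,-0.9,0,-1,1],[0,0,0,-0.9,0,-1,1],[0,0,0,-0.9,0,0,1]]'
python3 -m inch '[[0,0,0,0,0,0,1],[0,0,0,0,0,0,1]]'
python3 - <<'E'
from h import *
for n in("side","top"):
    f=grab_frame(n); W=cloud(f)
    for nm,c,R,lo,hi in(("peg",(593,-65),20,82,88),("push",(528,-190),40,87,94)):
        k=(np.hypot(W[...,0]-c[0],W[...,1]-c[1])<R)&(W[...,2]>lo)&(W[...,2]<hi)
        q=W[k][:,:2].astype(np.float32); 
        if len(q)>3:print(n,nm,len(q),cv2.minEnclosingCircle(q),cv2.minAreaRect(q))
    if n=="side":cv2.imwrite("pics/s5.png",cv2.resize(f["pixels"][160:310,240:400,::-1],None,fx=4,fy=4,interpolation=2))
E
```

```text
clock: 15.23
eef_pos: [400.5, -224.4, 167.4]
tcp_rot: [3.136, -0.006, 0.245]
contact_force: [1.5, -0.6, 0.7]
opening: -0.0
grasp_force: 0.0
clock: 15.4
eef_pos: [398.3, -223.3, 163.9]
tcp_rot: [3.14, -0.002, 0.243]
contact_force: [0.8, -0.9, 0.2]
opening: 0.003
grasp_force: 0.0
side peg 30 ((592.6719360351562, -64.40741729736328), 6.721133232116699) ((592.9683837890625, -64.1010513305664), (11.197522163391113, 11.326925277709961), 21.11359977722168)
side push 90 ((527.009033203125, -189.54718017578125), 29.613494873046875) ((528.4164428710938, -189.19725036621094), (11.91392707824707, 59.21510696411133), 13.961889266967773)
top peg 28 ((592.4959106445312, -65.5078125), 7.553950786590576) ((592.4584350585938, -66.19194030761719), (13.211499214172363, 12.559883117675781), 70.40596008300781)
```

View pics/s5.png

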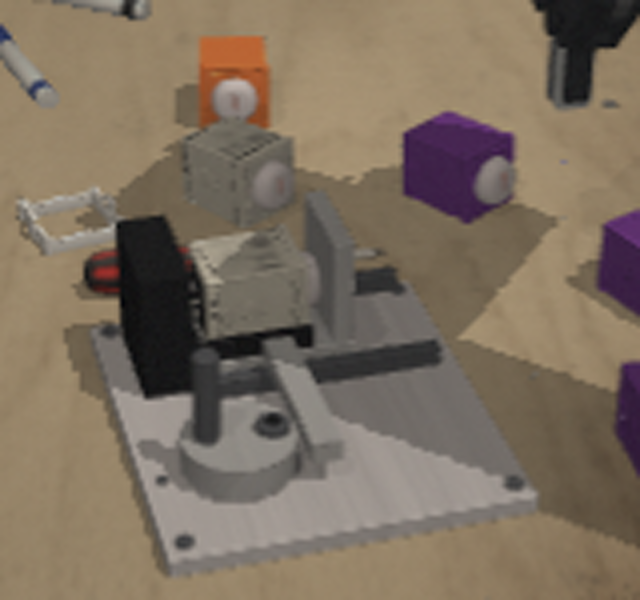

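The plate moved 35.7 mm, so the slide is home, and the peg at crop (206,360) is still in line with the stud. One check before handing in: did the timer move with the slide?

```bash
python3 - <<'E'
from h import *
W0=np.load("sideW.npy"); W1=cloud(grab_frame("side"))
u=np.array([.969,.247]);o=np.array([584.4,-175.8])
for W in(W0,W1):
    d=W[...,:2]-o; x=d@u; y=d@np.array([-.247,.969])
    k=(abs(y)<22)&(x>-85)&(x<24)&(W[...,2]>73)&(W[...,2]<79)
    print(k.sum(),np.percentile(x[k],[3,50,97]).round(1),np.percentile(y[k],[3,97]).round(1),np.median(W[k][:,2]).round(1))
E
```

```text
246 [-73.  -48.9 -21.7] [-19.9  21.1] 74.7
277 [-51.8 -15.5  13.4] [-20.4  21.1] 74.7
```

```bash
python3 -c "
from rig import r
print(r.sign_off())"
```

```text
the job is handed in; nothing more can be done
None
```

The job is done and handed in: I turned the cam to its low point with the peg in line with the stud, then pushed the slide to its stop (35.7 mm of 36 measured), and the timer moved about 35 mm with it to the socket, though I couldn't see the plug seat inside.

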